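# Trip the spindle rig and cover its shaft

## Task

Make the spindle rig safe: first push the round-headed trip plunger fully in to the end of its stroke, hold it there for a moment and let it spring back out. Then take the bent sheet-metal guard and lower it gently astride the shaft, about midway between the two bearings, so that it hangs there by itself. Leave the square-headed plunger and the other things on the bench alone.

Things in the scene. Friction and masses are not known exactly. Their poses are not given: they have to be found in the camera images.
- round_box: Round-plunger box: fixed grey switch box on a 160 x 160 mm plate. Origin at bench level under it; x points away from its front, z up. Its sprung plunger leans out of the top towards the front: outward axis (-0.574, 0, 0.819), 35 deg from vertical. Knock-guard bars 257 mm up bar a gripper pointing straight down; one tilted like the plunger comes in from the front below them. 
- round_bars (a point): middle of the front bar of round_box's knock guard, at (-32, 0, 257) mm in its frame. 10 mm bars: three along y at x = -32, 26, 85 mm, side bars at y = +-73 mm from x = -32 to 85 mm, all at z = 257 mm; posts at x = 85, y = +-73 mm. square_box has the same.
- round_plunger_head (a point): centre of the outer flat face of the trip plunger's round black head (62 mm diameter, 12 mm thick); moves with the plunger. At rest it is at (-20, 0, 136) mm in the frame of round_box.
- round_plunger (a joint): travel of the trip plunger in m: 0 out (rest), 0.024 fully pushed in along its axis; spring force 4 N at rest, 12 N fully in; springs back.
- square_box: Square-plunger box: the same as round_box, but with a square-headed plunger, not to be pushed.
- square_plunger_head (a point): centre of the outer face of the square black head (38 x 38 mm), at (-20, 0, 136) mm in the frame of square_box.
- square_plunger (a joint): travel of the square-headed plunger in m: 0 out, 0.024 in. To be left alone.
- shaft_stand: fixed stand, base plate 110 x 250 mm, with a horizontal 28 mm steel shaft along its y held by two grey pedestal bearings at y = +-100 mm (68 mm wide in x, 34 mm along y, top 170 mm above the bench). 166 mm of shaft is free between them. Origin at bench level under the middle of the shaft.
- shaft_top (a point): top of the shaft, midway between the bearings, 150 mm above the bench; axes as shaft_stand (y along the shaft).
- guard: loose guard of bent aluminium sheet, an inverted U standing on its two legs: 50 mm wide across (x), 90 mm long along its tunnel (y), 74 mm high (z); sheet 4 mm, 42 mm between the legs. About 0.22 kg. Origin at bench level between the feet, centre.
- guard_web (a point): centre of the underside of the guard's flat top, 70 mm above its feet (4 mm below its top); axes as guard.
- bearing: bystander: loose steel bearing ring lying flat, 84 mm outside diameter, 24 mm high; origin underside centre.
- tin: bystander: loose dark steel tin, 68 mm diameter, 85 mm high; origin underside centre.
- pulley: bystander: loose dark steel belt pulley, 90 mm diameter, 55 mm high; origin underside centre.

How it is judged:
By the outcome, as a careful person would: the job done as asked, in the order asked, and still so for the second after the job is handed in, with the robot touching nothing.
It also fails if it takes over 64 s, if anything falls off the work surface, if the arm or the gripper's body presses on something with over 40 N, if the wrist force passes 120 N, or if a joint passes its speed limit or range.

## Robot

A 6-joint arm with a two-finger parallel gripper is mounted at the origin on the work surface. World frame = base frame: x ahead of the robot, y to its left, z up, the work surface at z = 0. Lengths are in m, angles in rad, forces in N, time in s.
With the tool pointing down it reaches from about 0.375 to 0.9 m from the base axis. Payload 3.1 kg.
Tool frame: the origin (TCP) lies midway between the tips of the shut fingers; the grasp point (between the pads) lies 19 mm behind it; z points along the fingers, y is the line along which they close (so a half turn about z gives the same grasp; the last joint's range is limited). The gripper opens to 87 mm and grips with 3 to 60 N. Pads are 19 mm wide; open, the fingers measure 117 mm over their backs; the gripper's body (75 mm by 190 mm) begins 51 mm behind the grasp point.
Start: joints at [-0.178, 0.527, 1.433, -0, 1.181, -0.178], TCP at [0.625, 0, 0.223] pointing down, gripper open.
Joint ranges: [-3.08, 3.08], [-0.75, 2.2], [0.22, 2.44], [-1.43, 4.57], [0, 2.65], [-2.85, 2.85]. Speed limits (rad/s): [2.79, 2.79, 3.14, 3.14, 3.14, 3.14].

## Interface

Orientations are given as a unit quaternion [x, y, z, w].
In Python, from rig import robot gives the robot as it stands.
- The arm moves only by the shell command python3 -m jog 'ROWS' [FORCE]. ROWS is a JSON object of lists of equal length, an entry for each row: "dp": the shift along the tool's x, y, z in mm, a list of three; "delta_rot": the turn, a rotation vector about the tool's x, y, z in rad, a list of three; "gripper": the opening, from -1 (shut) to 1 (fully open). A call has 1 to 12 rows; each row is the pose to reach, as a shift and turn from the pose commanded when the call began, along the tool's axes at that moment; what a row does not reach only later rows make up. A row lasts 1/10 s, in which the tool goes at most 50 mm and 8.59 degrees, less where a joint would pass 70% of its speed; a pose out of reach is approached as far as the arm can. A call with a gripper value outside its range is refused whole. The fingers move at their own pace and stop on an object; FORCE is the grip in N (left out, the last holds). Time passes only in rows, so rows that repeat a pose let the fingers close. It gives the time, the measured TCP pose, the force, the opening and the grip force at its end, in the units of the state.
- robot.get_obs(): the state, without advancing time (a new reading comes with each control period).
- robot.camera(name): name is "scene" or "side" or "wrist"; returns the picture (400x640x3 uint8, red, green, blue); there is no depth.
- robot.camera_model(name): a dict with "fx", "fy", "cx", "cy" (pixels), "xyz" and "orientation" of the camera in the world; the wrist camera has in their place "T_tool_cam" (4x4, takes a point from camera to tool coordinates, whose origin is the TCP and whose axes are the flange's). Camera axes: x right, y down, z forward; pixel columns grow to the right and rows downward; lengths in m; the calibration is good to about 2 mm. The wrist camera is an equidistant fisheye: a pixel r from the principal point sees the ray r / f radians off the axis. A picture is of the moment at which its call begins: read the wrist's pose just before it. camera_model takes no time and is no camera call.
- robot.hand_in(): hands the job in; it is judged then, once.
Trained networks look in the newest picture that a camera, given by its name, has taken for a name from the list of things; names that differ only in an ending like _2 or _b are one class to them, and where a whole thing is asked for, a point or a joint stands for the part that bears it (a point fixed in the world has none). Each returns a list of dicts, best first, with "score" (0 to 1); they miss things now and then, are a little off and sometimes report something else, mostly with a low value. They report only what shows in the picture. A call takes as long as a camera call.
- robot.search_frame(name, camera): "rect" ([left, top, right, bottom] in pixels, round what is visible of it).
The state is a dict: "time": time; "q": joint angles; "joint_velocities": joint speeds; "joint_torque": joint torques, N m; "position": TCP position; "tool_rot": TCP orientation; "ft_force": force on the tool from outside, world axes, zero at the start; "moment": the same for the moment, N m; "grip_width": finger opening in m; "grip_force": force on a finger pad.
Only numpy, scipy, OpenCV 4.12 (cv2) and the standard library are available. Lean on these libraries where they do the work, as an engineer would, in place of code of your own. Each camera call takes 0.05 s, during which the arm holds its last target. There are 200 camera calls.

## Working session

There is one attempt and no reset: what is moved stays moved. The work goes in short steps, Python scripts to look and compute and a shell command to move; the robot and the scene stay as the last step left them, time stands still between calls to the robot, and variables do not carry over. Pictures are saved under pics/ and viewed, at most 10 in all, crops included, and the job is handed in when it is done.

```bash
mkdir -p pics; python3 - <<'E'
from rig import robot
import cv2,json
for c in ["scene","side"]:
    im=robot.camera(c); cv2.imwrite(f"pics/{c}0.png",im[:,:,::-1])
    print(c,robot.camera_model(c))
    for n in ["round_box","round_plunger_head","square_box","square_plunger_head","shaft_stand","guard","bearing","tin","pulley"]:
        r=robot.search_frame(n,c); print(n,[( [round(v) for v in d["rect"]],round(d["score"],2)) for d in r[:2]])
print(robot.camera_model("wrist"))
print(robot.get_obs())
E
```

```text
scene {'fx': 388.4492411302047, 'fy': 388.4492411302047, 'cx': 321.46951497961624, 'cy': 199.29571320633468, 'xyz': array([0.82236892, 0.41653488, 0.90099758]), 'orientation': array([ 0.2808991 ,  0.9118733 , -0.28826284, -0.08054393])}
round_box [([188, 88, 278, 212], 0.76)]
round_plunger_head [([235, 138, 257, 154], 0.52), ([264, 182, 365, 292], 0.39)]
square_box [([324, 256, 449, 396], 0.71), ([420, 263, 452, 303], 0.67)]
square_plunger_head [([385, 303, 409, 330], 0.74)]
shaft_stand [([268, 180, 368, 290], 0.65)]
guard [([331, 163, 353, 204], 0.68), ([236, 138, 256, 155], 0.21)]
bearing [([366, 226, 400, 256], 0.76)]
tin [([420, 264, 451, 303], 0.61)]
pulley []
side {'fx': 366.38884350384785, 'fy': 366.38884350384785, 'cx': 320.4049171060404, 'cy': 192.50056062970793, 'xyz': array([ 0.27057967, -0.56978629,  0.60654685]), 'orientation': array([ 0.86768824, -0.19769101,  0.10501865, -0.4438541 ])}
round_box [([370, 182, 531, 389], 0.82)]
round_plunger_head [([409, 275, 451, 314], 0.78)]
square_box [([261, 80, 331, 194], 0.64)]
square_plunger_head [([276, 133, 288, 153], 0.56), ([2
[... 717 characters left out ...]
.0, 'q': array([-1.78491382e-01,  5.27446669e-01,  1.43270852e+00,  2.44152193e-05,
        1.18138945e+00, -1.78496779e-01]), 'joint_velocities': array([-0.00110467,  0.00106863, -0.00044588, -0.00130252, -0.0002033 ,
        0.00070795]), 'joint_torque': array([-8.47311981e-05, -4.40019608e+01, -1.76988101e+01,  6.34155516e-02,
        5.03125589e-02, -2.33748509e-06]), 'position': array([6.24979723e-01, 4.55188859e-05, 2.22578481e-01]), 'tool_rot': array([7.07108150e-01, 7.07105412e-01, 2.29703142e-05, 1.32808517e-05]), 'ft_force': array([-0.23006112, -0.42292756, -0.65917411]), 'moment': array([-0.03270569, -0.01278944,  0.06316884]), 'grip_force': 0.0, 'grip_width': 0.08716919057448484}
```

View pics/scene0.png

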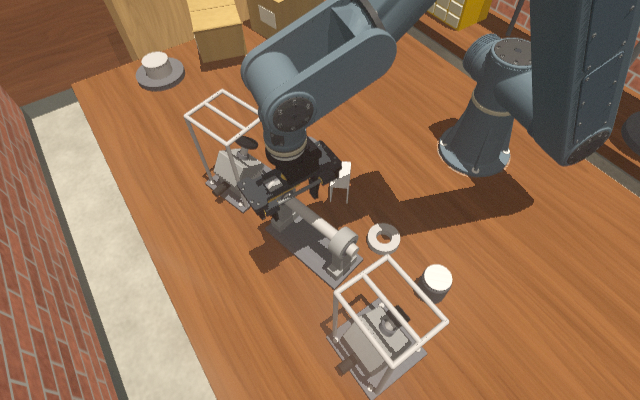

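View pics/side0.png

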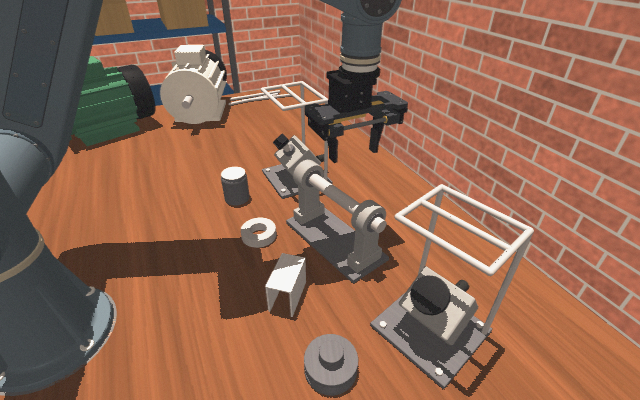

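The scene view shows the round box at (235,150), shaft stand (315,235), guard (342,180, partly hidden), square box (385,330). In the side view the round head is at (431,296), the guard at (286,285) and the shaft runs from (305,175) to (375,225). I'll enlarge both views to pick points.

```bash
python3 - <<'E'
import cv2
a=cv2.imread("pics/side0.png")[155:395,240:540]; cv2.imwrite("pics/sc.png",cv2.resize(a,None,fx=2.5,fy=2.5,interpolation=2))
a=cv2.imread("pics/scene0.png")[80:300,175:375]; cv2.imwrite("pics/cc.png",cv2.resize(a,None,fx=2.7,fy=2.7,interpolation=2))
E
```

```text
(no output)
```

View pics/sc.png

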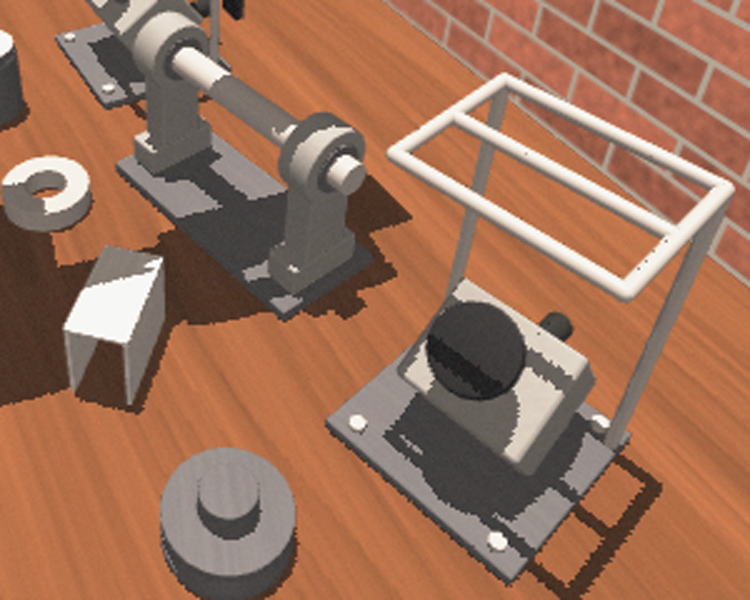

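View pics/cc.png

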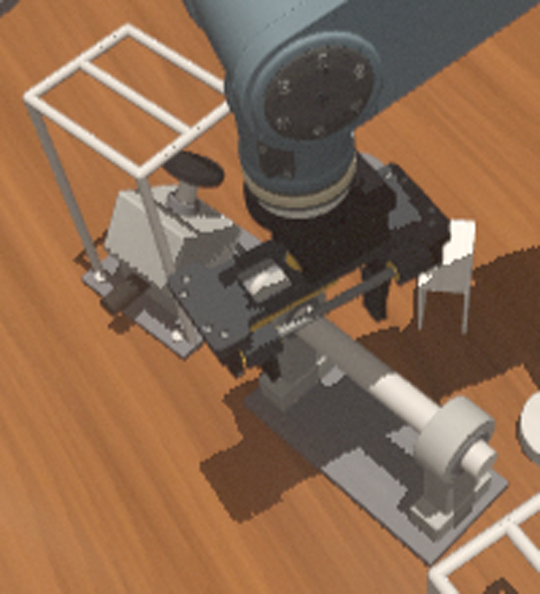

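The side crop gives the round box's bar corners at (397,153), (625,292), (505,80) and (727,188), and the head centre at (476,350). The guard's top corners are (65,328), (128,343), (163,260) and (108,247). The scene crop adds bar corners at (125,28), (30,98) and (142,172), plus the stand plate corners. Next I'll fit poses to these.

```bash
cat > h.py <<'E'
from rig import robot
import numpy as np, cv2
from scipy.optimize import least_squares
from scipy.spatial.transform import Rotation as R
def cam(n): 
    m=robot.camera_model(n); return m,R.from_quat(m["orientation"]).as_matrix(),np.array(m["xyz"])
def proj(n,P):
    m,Rc,t=cam(n); p=(np.atleast_2d(P)-t)@Rc
    return np.c_[m["fx"]*p[:,0]/p[:,2]+m["cx"],m["fy"]*p[:,1]/p[:,2]+m["cy"]]
def S(x,y): return (x/2.5+240-.3,y/2.5+155-.3)
def C(x,y): return (x/2.7+175-.3,y/2.7+80-.3)
def world(q,P):
    P=np.atleast_2d(np.array(P,float))/1000; return np.c_[R.from_euler("z",q[2]).apply(P)]+[q[0],q[1],0]
def fit(obs,q0,free=None):
    def f(q):
        r=[]
        for n in set(o[0] for o in obs):
            oo=[o for o in obs if o[0]==n]
            r.append((proj(n,world(q,[o[1] for o in oo]))-np.array([o[2] for o in oo])).ravel())
        return np.concatenate(r)
    best=min((least_squares(f,[*q0[:2],a],loss="soft_l1") for a in np.arange(0,6.28,.5)),key=lambda s:s.cost)
    e=f(best.x); return best.x,np.round(e.reshape(-1,2),1)
E
cat > fit0.py <<'E'
from h import *
z=257
rb=[("side",(-32,73,z),S(397,153)),("side",(-32,-73,z),S(625,292)),("side",(85,73,z),S(505,80)),("side",(85,-73,z),S(727,188)),("side",(-20,0,136),S(476,350)),
("scene",(85,-73,z),C(30,98)),("scene",(85,73,z),C(142,172)),("scene",(-32,-73,z),C(125,28)),("scene",(26,-73,z),C(88,66)),("scene",(26,73,z),C(186,131))]
print("box",*fit(rb,[.7,-.3]))
g=[("side",(-25,-45,74),S(65,328)),("side",(25,-45,74),S(128,343)),("side",(25,45,74),S(163,260)),("side",(-25,45,74),S(108,247)),("side",(-25,-45,0),S(72,395)),("side",(25,-45,0),S(133,405))]
print("guard",*fit(g,[.5,-.2]))
t=8
s=[("side",(-55,125,t),S(118,168)),("side",(-55,-125,t),S(285,310)),("side",(55,-125,t),S(372,256)),
("scene",(-55,125,t),C(505,483)),("scene",(55,125,t),C(435,555)),("scene",(55,-125,t),C(246,400))]
print("stand",*fit(s,[.65,0]))
E
python3 fit0.py
python3 - <<'E'
from h import *
print()
E
```

```text
box [ 0.61334974 -0.30055922  0.28241034] [[-0.8  0.9]
 [ 0.3  0.6]
 [-0.1  0.5]
 [-0.5  1. ]
 [-1.  -0.3]
 [-1.6  0.3]
 [-1.9  1.4]
 [ 0.   1. ]
 [-4.1 -0.9]
 [ 0.9  2. ]]
Traceback (most recent call last):
  File "fit0.py", line 7, in <module>
    print("guard",*fit(g,[.5,-.2]))
                   ~~~^^^^^^^^^^^^
  File "h.py", line 21, in fit
    best=min((least_squares(f,[*q0[:2],a],loss="soft_l1") for a in np.arange(0,6.28,.5)),key=lambda s:s.cost)
  File "h.py", line 21, in <genexpr>
    best=min((least_squares(f,[*q0[:2],a],loss="soft_l1") for a in np.arange(0,6.28,.5)),key=lambda s:s.cost)
              ~~~~~~~~~~~~~^^^^^^^^^^^^^^^^^^^^^^^^^^^^^^
  File "h.py", line 19, in f
    r.append((proj(n,world(q,[o[1] for o in oo]))-np.array([o[2] for o in oo])).ravel())
              ~~~~^^^^^^^^^^^^^^^^^^^^^^^^^^^^^^^
  File "h.py", line 8, in proj
    m,Rc,t=cam(n); p=(np.atleast_2d(P)-t)@Rc
           ~~~^^^
  File "h.py", line 6, in cam
    m=robot.camera_model(n); return m,R.from_quat(m["orientation"]).as_matrix(),np.array(m["xyz"])
ValueError: time passes only in moves, steps and waits
```

```bash
sed -i 's/^def cam(n): $/import functools\n@functools.cache\ndef cam(n):/' h.py
cat >> h.py <<'E'
def plan(p,Rt):
    o=robot.get_obs(); R0=R.from_quat(o["tool_rot"])
    return "dp",np.round(R0.inv().apply(np.array(p)-o["position"])*1000,1),"rot",np.round((R0.inv()*R.from_matrix(Rt)).as_rotvec(),3)
def axes(x,y,z): return np.c_[x,y,z]
def tiltR(yaw):  # tool for pressing
    Rb=R.from_euler("z",yaw).as_matrix(); s,c=np.sin(np.radians(35)),np.cos(np.radians(35))
    return Rb@axes((-c,0,-s),(0,1,0),(s,0,-c))
E
cat >> fit0.py <<'E'
b=fit(rb,[.7,-.3])[0]
for d in (200,150,80,30):
    p=world(b,(-20-.574*d,0,136+.819*d))[0]; print(d,p,plan(p,tiltR(b[2])))
print(plan([.47,-.15,.36],tiltR(b[2])))
E
python3 fit0.py
```

```text
box [ 0.61334974 -0.30055922  0.28241034] [[-0.8  0.9]
 [ 0.3  0.6]
 [-0.1  0.5]
 [-0.5  1. ]
 [-1.  -0.3]
 [-1.6  0.3]
 [-1.9  1.4]
 [ 0.   1. ]
 [-4.1 -0.9]
 [ 0.9  2. ]]
guard [ 0.42529799 -0.1101828   5.56660555] [[-0.3  0.7]
 [ 0.4  0.6]
 [ 1.  -1.2]
 [-0.6 -0.8]
 [-0.1 -1. ]
 [-0.1  0.9]]
stand [ 5.83905228e-01 -5.13619026e-03  6.52349515e+00] [[-2.5 -0.3]
 [-0.4  2.9]
 [ 0.2  0.3]
 [ 1.3 -0.7]
 [-1.5  3.4]
 [-2.1  1.2]]
200 [ 0.48388963 -0.33812411  0.2998    ] ('dp', array([-338.2, -141.1,  -77.2]), 'rot', array([-0.564, -0.423, -1.788]))
150 [ 0.51145273 -0.33012624  0.25885   ] ('dp', array([-330.2, -113.5,  -36.3]), 'rot', array([-0.564, -0.423, -1.788]))
80 [ 0.55004106 -0.31892923  0.20152   ] ('dp', array([-319. ,  -74.9,   21.1]), 'rot', array([-0.564, -0.423, -1.788]))
30 [ 0.57760415 -0.31093136  0.16057   ] ('dp', array([-311. ,  -47.4,   62. ]), 'rot', array([-0.564, -0.423, -1.788]))
('dp', array([-150. , -155. , -137.4]), 'rot', array([-0.564, -0.423, -1.788]))
```

```bash
python3 -m jog '{"dp":[[0,-50,-50],[-40,-90,-100],[-80,-130,-137],[-120,-155,-137],[-150,-155,-137],[-190,-150,-137],[-230,-145,-137],[-270,-141,-120],[-300,-141,-100],[-338,-141,-77],[-338,-141,-77],[-338,-141,-77]],"delta_rot":[[-0.04,-0.03,-0.13],[-0.08,-0.06,-0.26],[-0.13,-0.1,-0.4],[-0.17,-0.13,-0.54],[-0.22,-0.16,-0.68],[-0.26,-0.2,-0.82],[-0.3,-0.23,-0.95],[-0.35,-0.26,-1.1],[-0.39,-0.29,-1.24],[-0.43,-0.33,-1.38],[-0.48,-0.36,-1.52],[-0.52,-0.39,-1.65]],"gripper":[-1,-1,-1,-1,-1,-1,-1,-1,-1,-1,-1,-1]}' 10; cat >> h.py <<'E'
RB=np.array([.61335,-.30056,.28241])
def pre(d,b=RB): return plan(world(b,(-20-.574*d,0,136+.819*d))[0],tiltR(b[2]))
E
python3 - <<'E'
from h import *
im=robot.camera("wrist"); cv2.imwrite("pics/w1.png",im[:,:,::-1])
print(pre(200),pre(60)); o=robot.get_obs();print(o["q"],o["position"],o["tool_rot"])
E
```

```text
time: 2.2
position: [0.4839, -0.3363, 0.3004]
tool_rot: [0.097, 0.966, 0.036, 0.237]
ft_force: [0.6, 0.2, -1.1]
grip_width: 0.0025
grip_force: 0.0
('dp', array([-1.1,  2.1, -0.7]), 'rot', array([-0.138, -0.111, -0.444])) ('dp', array([-12. ,  24.2, 137.2]), 'rot', array([-0.138, -0.111, -0.444]))
[-1.0240608   0.28752342  1.72050102  0.52341792  0.95579308 -2.66645216] [ 0.48284524 -0.33997183  0.29845115] [0.09541144 0.96616951 0.03461215 0.23709731]
```

View pics/w1.png

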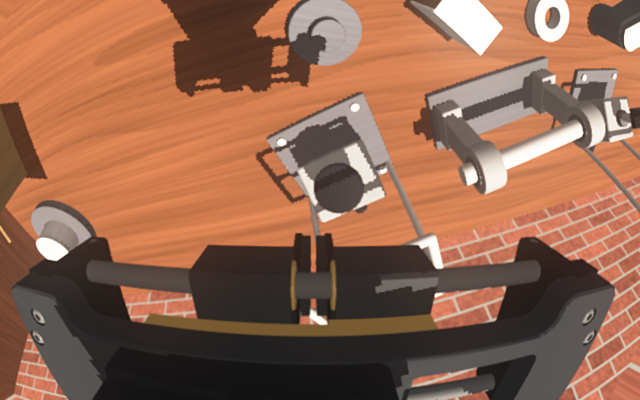

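The wrist view shows the round head at (338,187), inside the bars. The gripper points at the box, which is clear ahead. I'll move closer along the axis and finish the turn.

```bash
python3 -m jog '{"dp":[[-2,4,20],[-4,8,40],[-6,14,60],[-8,17,80],[-9,19,97],[-9,19,97],[-9,19,97],[-9,19,97]],"delta_rot":[[-0.04,-0.03,-0.12],[-0.07,-0.06,-0.24],[-0.11,-0.09,-0.36],[-0.138,-0.111,-0.444],[-0.138,-0.111,-0.444],[-0.138,-0.111,-0.444],[-0.138,-0.111,-0.444],[-0.138,-0.111,-0.444]],"gripper":[-1,-1,-1,-1,-1,-1,-1,-1]}'; cat >> h.py <<'E'
def wproj(P,o=None):
    m=robot.camera_model("wrist"); o=o or robot.get_obs(); T=np.array(m["T_tool_cam"])
    p=(R.from_quat(o["tool_rot"]).inv().apply(np.atleast_2d(P)-o["position"])-T[:3,3])@T[:3,:3]
    h=np.hypot(p[:,0],p[:,1]); th=np.arctan2(h,p[:,2])*m["fx"]
    return np.c_[th*p[:,0]/h+m["cx"],th*p[:,1]/h+m["cy"]]
def wray(px,o):
    m=robot.camera_model("wrist"); T=np.array(m["T_tool_cam"]); d=np.atleast_2d(px)-[m["cx"],m["cy"]]
    r=np.linalg.norm(d,axis=1,keepdims=True); th=r/m["fx"]; v=np.c_[np.sin(th)*d/r,np.cos(th)]
    Q=R.from_quat(o["tool_rot"]); return Q.apply(T[:3,3])+o["position"],Q.apply(v@T[:3,:3].T)
E
python3 - <<'E'
from h import *
o=robot.get_obs(); im=robot.camera("wrist"); cv2.imwrite("pics/w2.png",im[:,:,::-1])
print(pre(100),pre(30),o["q"])
print(robot.search_frame("round_plunger_head","wrist"))
th=np.arange(0,6.28,.1); s,c=.574,.819
pts=world(RB,np.c_[-20+31*np.cos(th)*c,31*np.sin(th),136+31*np.cos(th)*s]); q=wproj(pts,o); print(q.min(0),q.max(0))
for P in q: cv2.circle(im,tuple(int(v) for v in P),1,(255,0,0),-1)
cv2.imwrite("pics/w2a.png",cv2.resize(im[:300,150:500,::-1],None,fx=2,fy=2))
E
```

```text
time: 3.05
position: [0.6164, -0.2814, 0.2864]
tool_rot: [-0.1, 0.96, 0.038, 0.257]
ft_force: [0.2, -1.0, -0.9]
grip_width: 0.0007
grip_force: 0.0
('dp', array([107.3, -24.8,  16.8]), 'rot', array([-0.02 , -0.084, -0.07 ])) ('dp', array([101.5, -23.2,  86.5]), 'rot', array([-0.02 , -0.084, -0.07 ])) [-0.79616824  0.4220951   1.5563839   0.55937949  0.95922515 -2.85379986]
[{'rect': [254.9, 55.5, 322.4, 123.3], 'score': 0.93}, {'rect': [540.1, 105.9, 639.7, 273.9], 'score': 0.4}]
[253.20825896  54.41850107] [322.64067064 121.9864722 ]
```

View pics/w2a.png

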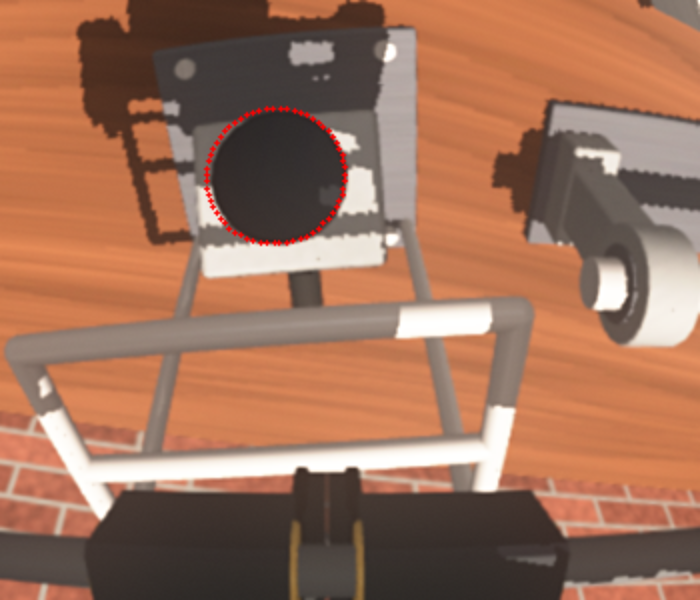

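The predicted circle fits the head within about 2 px, so the box pose is good. Joint 6 hit its limit, though, so I'll identify the kinematics and choose a reachable tool roll.

```bash
cat > kin.py <<'E'
from h import *
ST=[([-0.178491382,.527446669,1.43270852,2.44e-5,1.18138945,-.178496779],[.624979723,4.55e-5,.222578481],[.70710815,.707105412,2.3e-5,1.3e-5]),
([-1.0240608,.28752342,1.72050102,.52341792,.95579308,-2.66645216],[.48284524,-.33997183,.29845115],[.09541144,.96616951,.03461215,.23709731])]
o=robot.get_obs(); ST.append((o["q"],o["position"],o["tool_rot"]))
E_=R.from_euler
def rot(q): return E_("z",q[0])*E_("y",q[1]+q[2])*E_("z",q[3])*E_("y",q[4])*E_("z",q[5]+np.pi/2)
def fk(q,k):
    a2,a3,off,h,L=k
    s=q[1]+q[2]; r=off+a2*np.sin(q[1])+a3*np.sin(s); z=h+a2*np.cos(q[1])+a3*np.cos(s)
    Q=rot(q); return E_("z",q[0]).apply([r,0,z])+L*Q.as_matrix()[:,2],Q
K=least_squares(lambda k:np.concatenate([fk(q,k)[0]-p for q,p,_ in ST]),[.4,.4,0,.3,.25]).x
def ik(p,Rt,q0):
    T=R.from_matrix(Rt)
    def f(q):
        a,Q=fk(q,K); return np.r_[(a-p)*5,(Q.inv()*T).as_rotvec()]
    s=least_squares(f,q0); return s.x,np.abs(s.fun).max()
if __name__=="__main__":
    print("K",K,[np.round((fk(q,K)[0]-p)*1000,1) for q,p,_ in ST],[np.round((rot(q).inv()*R.from_quat(r)).magnitude(),4) for q,p,r in ST])
    for e in (0,-15):
      for phi in (0,-.1,-.2,.1,.2):
        for d in (100,30,-24):
            p=world(RB,(-20-.574*d+.819*e,0,136+.819*d+.574*e))[0]
            q,c=ik(p,tiltR(RB[2])@E_("z",phi).as_matrix(),o["q"]); print(e,phi,d,np.round(q,2),round(c,4))
E
python3 kin.py
```

```text
K [ 0.75921525  1.2612343  -0.94985131  0.58750403  0.55238449] [array([ -35.4, -106.4,  -10.2]), array([-14. ,   3.4,  -5.9]), array([ 15.5, -21.3,  16.1])] [np.float64(0.0), np.float64(0.0), np.float64(0.0)]
0 0 100 [-1.05  0.43  1.64  0.71  1.03 -3.27] 0.0
0 0 30 [-0.97  0.48  1.63  0.73  0.96 -3.23] 0.0
0 0 -24 [-0.91  0.52  1.61  0.74  0.91 -3.21] 0.0
0 -0.1 100 [-1.05  0.43  1.64  0.71  1.03 -3.37] 0.0
0 -0.1 30 [-0.97  0.48  1.63  0.73  0.96 -3.33] 0.0
0 -0.1 -24 [-0.91  0.52  1.61  0.74  0.91 -3.31] 0.0
0 -0.2 100 [-1.05  0.43  1.64  0.71  1.03 -3.47] 0.0
0 -0.2 30 [-0.97  0.48  1.63  0.73  0.96 -3.43] 0.0
0 -0.2 -24 [-0.91  0.52  1.61  0.74  0.91 -3.41] 0.0
0 0.1 100 [-1.05  0.43  1.64  0.71  1.03 -3.17] 0.0
0 0.1 30 [-0.97  0.48  1.63  0.73  0.96 -3.13] 0.0
0 0.1 -24 [-0.91  0.52  1.61  0.74  0.91 -3.11] 0.0
0 0.2 100 [-1.05  0.43  1.64  0.71  1.03 -3.07] 0.0
0 0.2 30 [-0.97  0.48  1.63  0.73  0.96 -3.03] 0.0
0 0.2 -24 [-0.91  0.52  1.61  0.74  0.91 -3.01] 0.0
-15 0 100 [-1.08  0.43  1.65  0.71  1.04 -3.29] 0.0
-15 0 30 [-0.99  0.48  1.63  0.73  0.97 -3.26] 0.0
-15 0 -24 [-0.93  0.52  1.62  0.75  0.91 -3.23] 0.0
-15 -0.1 100 [-1.08  0.43  1.65  0.71  1.04 -3.39] 0.0
-15 -0.1 30 [-0.99  0.48  1.63  0.73  0.97 -3.36] 0.0
-15 -0.1 -24 [-0.93  0.52  1.62  0.75  0.91 -3.33] 0.0
-15 -0.2 100 [-1.08  0.43  1.65  0.71  1.04 -3.49] 0.0
-15 -0.2 30 [-0.99  0.48  1.63  0.73  0.97 -3.46] 0.0
-15 -0.2 -24 [-0.93  0.52  1.62  0.75  0.91 -3.43] 0.0
-15 0.1 100 [-1.08  0.43  1.65  0.71  1.04 -3.19] 0.0
-15 0.1 30 [-0.99  0.48  1.63  0.73  0.97 -3.16] 0.0
-15 0.1 -24 [-0.93  0.52  1.62  0.75  0.91 -3.13] 0.0
-15 0.2 100 [-1.08  0.43  1.65  0.71  1.04 -3.09] 0.0
-15 0.2 30 [-0.99  0.48  1.63  0.73  0.97 -3.06] 0.0
-15 0.2 -24 [-0.93  0.52  1.62  0.75  0.91 -3.03] 0.0
```

```bash
sed -i 's/a2,a3,off,h,L=k/a2,a3,off,h,L,lat=k/; s/apply(\[r,0,z\])/apply([r,lat,z])/; s/\[.4,.4,0,.3,.25\])/[.4,.4,0,.3,.25,.11])/; s/for e in (0,-15)/for e in (0,)/; s/for phi in (0,-.1,-.2,.1,.2)/for phi in (0,.1,np.pi)/' kin.py; python3 kin.py
```

```text
K [ 0.61091388  0.39056302 -0.05371688  0.14831913  0.30549127  0.11099177] [array([ 0.1, -0. , -0.1]), array([ 0. , -0.1, -0.1]), array([-0.1,  0.1,  0.2])] [np.float64(0.0), np.float64(0.0), np.float64(0.0)]
0 0 100 [-1.    0.43  1.79  0.78  0.9  -3.35] 0.0
0 0 30 [-0.93  0.52  1.81  0.87  0.78 -3.4 ] 0.0
0 0 -24 [-0.87  0.59  1.81  0.94  0.71 -3.46] 0.0
0 0.1 100 [-1.    0.43  1.79  0.78  0.9  -3.25] 0.0
0 0.1 30 [-0.93  0.52  1.81  0.87  0.78 -3.3 ] 0.0
0 0.1 -24 [-0.87  0.59  1.81  0.94  0.71 -3.36] 0.0
0 3.141592653589793 100 [-1.    0.43  1.79  0.78  0.9  -0.21] 0.0
0 3.141592653589793 30 [-0.93  0.52  1.81  0.87  0.78 -0.26] 0.0
0 3.141592653589793 -24 [-0.87  0.59  1.81  0.94  0.71 -0.31] 0.0
```

```bash
python3 -m jog '{"dp":[[0,0,-40],[10,0,-80],[30,0,-100],[60,-10,-100],[90,-20,-100],[100,-20,-100],[100,-20,-100],[100,-20,-100]],"delta_rot":[[0,0,0.14],[0,0,0.28],[0,0,0.42],[0,0,0.56],[0,0,0.7],[0,0,0.84],[0,0,0.98],[0,0,1.12]],"gripper":[-1,-1,-1,-1,-1,-1,-1,-1]}'
python3 - <<'E'
from h import *
o=robot.get_obs(); print(o["position"],o["q"]); print(pre(200)); print(R.from_quat(o["tool_rot"]).as_matrix())
E
```

```text
time: 3.95
position: [0.4857, -0.3312, 0.3214]
tool_rot: [0.429, 0.865, 0.169, 0.197]
ft_force: [0.0, -0.3, 0.8]
grip_width: 0.0004
grip_force: 0.0
[ 0.48574268 -0.33116532  0.32143738] [-1.05388279  0.28757546  1.66644154  0.5706109   1.10772935 -1.94291944]
('dp', array([ -0.4, -15.2,  17. ]), 'rot', array([-0.066, -0.065, -1.198]))
[[-0.55362886  0.67643054  0.48573327]
 [ 0.809537    0.57395062  0.123412  ]
 [-0.19530727  0.4615435  -0.86535118]]
```

```bash
J='python3 -m jog'; python3 -m jog '{"dp":[[0,0,0],[0,0,0],[0,0,0],[0,0,0],[0,0,0],[0,0,0],[0,0,0],[0,0,0],[0,0,0],[0,0,0],[0,0,0],[0,0,0]],"delta_rot":[[0,0,0.145],[0,0,0.29],[0,0,0.435],[0,0,0.58],[0,0,0.725],[0,0,0.87],[0,0,1.015],[0,0,1.16],[0,0,1.305],[0,0,1.45],[0,0,1.595],[0,0,1.74]],"gripper":[-1,-1,-1,-1,-1,-1,-1,-1,-1,-1,-1,-1]}'
python3 -m jog '{"dp":[[0,0,0],[0,0,0],[0,0,0],[0,0,0],[0,0,0],[0,0,0],[0,0,0],[0,0,0],[0,0,0],[0,0,0],[0,0,0],[0,0,0]],"delta_rot":[[0,0,0.145],[0,0,0.29],[0,0,0.435],[0,0,0.58],[0,0,0.725],[0,0,0.87],[0,0,1.015],[0,0,1.16],[0,0,1.305],[0,0,1.45],[0,0,1.595],[0,0,1.74]],"gripper":[-1,-1,-1,-1,-1,-1,-1,-1,-1,-1,-1,-1]}'
cat >> h.py <<'E'
def prep(d,e,phi,b=RB): return plan(world(b,(-20-.574*d+.819*e,0,136+.819*d+.574*e))[0],tiltR(b[2])@R.from_euler("z",phi).as_matrix())
E
python3 - <<'E'
from h import *
import kin
o=robot.get_obs(); print(o["position"],o["q"]); 
for d in (200,100): print(prep(d,-12,-.15))
for d in (200,100,30,-24):
  p=world(RB,(-20-.574*d-.819*12,0,136+.819*d-.574*12))[0]
  print(kin.ik(p,tiltR(RB[2])@R.from_euler("z",-.15).as_matrix(),np.r_[o["q"][:5],2.7]))
E
```

```text
time: 5.15
position: [0.4863, -0.3308, 0.3218]
tool_rot: [0.938, 0.23, 0.26, -0.002]
ft_force: [0.1, 0.1, 0.2]
grip_width: 0.0004
grip_force: 0.0
time: 6.35
position: [0.4863, -0.3308, 0.3218]
tool_rot: [0.781, -0.569, 0.166, -0.2]
ft_force: [-0.5, 0.6, -0.3]
grip_width: 0.0002
grip_force: 0.0
[ 0.48628307 -0.33083059  0.32175434] [-1.05266444  0.28736706  1.66585591  0.57057624  1.10772643  1.53729754]
('dp', array([ 5.1, 26.9, 18. ]), 'rot', array([ 0.061, -0.074,  1.455]))
('dp', array([  3.7,  18.2, 117.6]), 'rot', array([ 0.061, -0.074,  1.455]))
(array([-1.12972507,  0.31638495,  1.74701808,  0.69527917,  1.08462407,
        2.81281331]), np.float64(1.2272100002874708e-10))
(array([-1.01654693,  0.42909504,  1.81133816,  0.79072278,  0.89027563,
        2.75315682]), np.float64(8.923417560424696e-13))
(array([-0.94268978,  0.52133285,  1.82970435,  0.88068688,  0.77507074,
        2.6924821 ]), np.float64(1.1715259318201277e-09))
(array([-0.88895091,  0.59775203,  1.82866855,  0.96153087,  0.70019486,
        2.63632125]), np.float64(4.9960036108132044e-15))
```

```bash
python3 -m jog '{"dp":[[0,2,10],[0,4,20],[1,6,30],[1,8,40],[2,10,50],[2,12,60],[3,14,80],[4,18,100],[4,18,117],[4,18,117],[4,18,117],[4,18,117]],"delta_rot":[[0.01,-0.01,0.145],[0.02,-0.02,0.29],[0.03,-0.03,0.435],[0.03,-0.04,0.58],[0.04,-0.05,0.725],[0.05,-0.06,0.87],[0.05,-0.07,1.015],[0.06,-0.07,1.16],[0.06,-0.07,1.305],[0.061,-0.074,1.455],[0.061,-0.074,1.455],[0.061,-0.074,1.455]],"gripper":[-1,-1,-1,-1,-1,-1,-1,-1,-1,-1,-1,-1]}'
python3 - <<'E'
from h import *
o=robot.get_obs(); print(o["position"],o["q"]); print(prep(100,-12,-.15),prep(10,-12,-.08),prep(-24,-12,-.08))
E
```

```text
time: 7.55
position: [0.5301, -0.3254, 0.2119]
tool_rot: [-0.209, 0.93, 0.018, 0.3]
ft_force: [0.3, -0.5, 0.1]
grip_width: 0.0003
grip_force: 0.0
[ 0.5301027  -0.32542011  0.21186213] [-1.01725527  0.48254918  1.7597523   0.79208402  0.88931244  2.74125723]
('dp', array([0.7, 0.8, 0.5]), 'rot', array([-0.   ,  0.   ,  0.009])) ('dp', array([ 0.6,  0.8, 90.5]), 'rot', array([-0.   ,  0.   ,  0.079])) ('dp', array([  0.6,   0.8, 124.5]), 'rot', array([-0.   ,  0.   ,  0.079]))
```

```bash
python3 -m jog '{"dp":[[0,0,20],[0,1,45],[0,1,65],[0,1,80],[0,1,87],[0,1,91],[0,1,95],[0,1,99],[0,1,103],[0,1,107],[0,1,111],[0,1,111]],"delta_rot":[[0,0,0.02],[0,0,0.04],[0,0,0.06],[0,0,0.08],[0,0,0.08],[0,0,0.08],[0,0,0.08],[0,0,0.08],[0,0,0.08],[0,0,0.08],[0,0,0.08],[0,0,0.08]],"gripper":[-1,-1,-1,-1,-1,-1,-1,-1,-1,-1,-1,-1]}'
python3 - <<'E'
from h import *
o=robot.get_obs(); Q=R.from_quat(o["tool_rot"]); print(o["ft_force"],Q.inv().apply(o["ft_force"]),o["q"]); print(prep(-24,-12,-.08))
E
```

```text
time: 8.75
position: [0.5914, -0.3066, 0.1208]
tool_rot: [-0.17, 0.938, 0.031, 0.299]
ft_force: [-3.6, -0.3, 4.8]
grip_width: 0.0005
grip_force: 3.5
[-3.56235797 -0.25230684  4.76209676] [ 0.06606428  0.75718628 -5.90372111] [-0.90111475  0.66342287  1.74026942  0.93758619  0.72017136  2.72960544]
('dp', array([ 1.1, -0.3, 13.1]), 'rot', array([-0.   ,  0.001, -0.003]))
```

```bash
python3 -m jog '{"dp":[[0,0,4],[0,0,8],[0,0,11],[0,0,13],[0,0,14],[0,0,14]],"delta_rot":[[0,0,0],[0,0,0],[0,0,0],[0,0,0],[0,0,0],[0,0,0]],"gripper":[-1,-1,-1,-1,-1,-1]}'
python3 -m jog '{"dp":[[0,0,1],[0,0,2],[0,0,2]],"delta_rot":[[0,0,0],[0,0,0],[0,0,0]],"gripper":[-1,-1,-1]}'
python3 -m jog '{"dp":[[0,0,1],[0,0,2],[0,0,2]],"delta_rot":[[0,0,0],[0,0,0],[0,0,0]],"gripper":[-1,-1,-1]}'
```

```text
time: 9.35
position: [0.5981, -0.3047, 0.111]
tool_rot: [-0.171, 0.938, 0.03, 0.3]
ft_force: [-13.2, -0.9, 15.1]
grip_width: 0.0007
grip_force: 10.3
time: 9.65
position: [0.5982, -0.3046, 0.1109]
tool_rot: [-0.171, 0.938, 0.03, 0.3]
ft_force: [-22.4, -3.0, 26.7]
grip_width: 0.0002
grip_force: 17.7
time: 9.95
position: [0.5983, -0.3046, 0.1108]
tool_rot: [-0.171, 0.938, 0.03, 0.3]
ft_force: [-34.3, -2.4, 37.4]
grip_width: 0.0004
grip_force: 25.2
```

```bash
python3 -m jog '{"dp":[[0,0,-2],[0,0,-2]],"delta_rot":[[0,0,0],[0,0,0]],"gripper":[-1,-1]}'
python3 - <<'E'
from h import *
im=robot.camera("side"); cv2.imwrite("pics/s3.png",cv2.resize(im[140:400,340:560,::-1],None,fx=2.3,fy=2.3,interpolation=2))
print(prep(-24,-12,-.08), robot.get_obs()["ft_force"])
iw=robot.camera("wrist"); cv2.imwrite("pics/w3.png",iw[:,:,::-1])
E
```

```text
time: 10.15
position: [0.5982, -0.3047, 0.1109]
tool_rot: [-0.171, 0.938, 0.03, 0.3]
ft_force: [-22.2, -1.7, 26.6]
grip_width: 0.0006
grip_force: 17.6
('dp', array([ 1.1, -0.2,  1. ]), 'rot', array([-0.001,  0.001, -0.002])) [-24.07684889  -2.25406671  26.77741417]
```

View pics/s3.png

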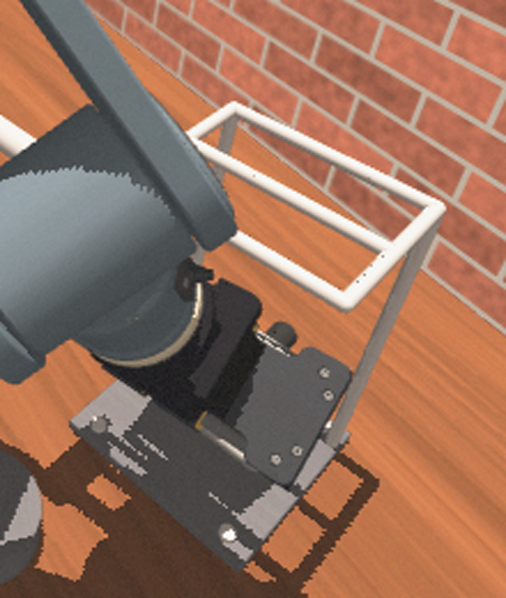

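The side view shows the gripper body below the front bar and clear of it. The fingers stall within 1 mm of the computed end of stroke. I'll back off slightly to check the spring force, then withdraw.

```bash
python3 -m jog '{"dp":[[0,0,-2],[0,0,-4],[0,0,-6],[0,0,-6]],"delta_rot":[[0,0,0],[0,0,0],[0,0,0],[0,0,0]],"gripper":[-1,-1,-1,-1]}'
python3 -m jog '{"dp":[[0,0,-5],[0,0,-10],[0,0,-10]],"delta_rot":[[0,0,0],[0,0,0],[0,0,0]],"gripper":[-1,-1,-1]}'
python3 -c "
from h import *
print(prep(-24,-12,-.08))"
```

```text
time: 10.65
position: [0.5964, -0.3051, 0.1135]
tool_rot: [-0.17, 0.938, 0.031, 0.3]
ft_force: [-6.3, -0.1, 8.6]
grip_width: 0.0006
grip_force: 5.3
time: 10.95
position: [0.591, -0.3066, 0.1215]
tool_rot: [-0.171, 0.938, 0.031, 0.3]
ft_force: [-4.4, -0.4, 5.0]
grip_width: 0.0007
grip_force: 3.7
('dp', array([ 1.1, -0.3, 14. ]), 'rot', array([-0.   ,  0.001, -0.003]))
```

The spring reads about 10.7 N at 4 mm from the end and rises to 12 N at the stop, so the plunger was fully in. I'll withdraw and unwind the wrist.

```bash
python3 -m jog '{"dp":[[0,0,-8],[0,0,-20],[0,0,-45],[0,0,-80],[0,0,-115],[0,0,-150],[0,0,-170],[0,0,-170],[0,0,-170],[0,0,-170],[0,0,-170],[0,0,-170]],"delta_rot":[[0,0,0],[0,0,0],[0,0,0],[0,0,0],[0,0,-0.1],[0,0,-0.24],[0,0,-0.38],[0,0,-0.52],[0,0,-0.66],[0,0,-0.8],[0,0,-0.94],[0,0,-1.08]],"gripper":[-1,-1,-1,-1,-1,-1,-1,-1,-1,-1,-1,-1]}'
cat >> h.py <<'E'
def down(yaw): # tool down, tool y along yaw
    c,s=np.cos(yaw),np.sin(yaw); return axes((-s,c,0),(c,s,0),(0,0,-1))
G=np.array([.4253,-.1102,-.7166])
E
python3 - <<'E'
from h import *
o=robot.get_obs(); print(o["position"],o["q"]); print(plan([.425,-.11,.26],down(G[2])))
robot.camera("side"); print(robot.search_frame("round_plunger_head","side")[:1])
E
```

```text
time: 12.15
position: [0.497, -0.3329, 0.2596]
tool_rot: [-0.631, 0.715, -0.127, 0.272]
ft_force: [0.7, -0.4, 0.1]
grip_width: 0.0004
grip_force: 0.0
[ 0.49703043 -0.33289584  0.25962674] [-1.0819984   0.39130242  1.75100354  0.73060405  0.9998623   1.77729886]
('dp', array([-212.7,   98.1,   -3.9]), 'rot', array([-0.524, -0.613, -2.449]))
[{'rect': [406.9, 278.7, 450.3, 313.4], 'score': 0.91}]
```

```bash
python3 -m jog '{"dp":[[-10,5,-20],[-30,10,-20],[-50,20,-20],[-70,30,-20],[-90,40,-20],[-110,50,-20],[-130,60,-20],[-150,70,-20],[-170,80,-20],[-190,88,-10],[-205,95,-4],[-213,98,-4]],"delta_rot":[[-0.03,-0.035,-0.14],[-0.06,-0.07,-0.28],[-0.09,-0.105,-0.42],[-0.12,-0.14,-0.56],[-0.15,-0.175,-0.7],[-0.18,-0.21,-0.84],[-0.21,-0.245,-0.98],[-0.24,-0.28,-1.12],[-0.27,-0.315,-1.26],[-0.3,-0.35,-1.4],[-0.33,-0.385,-1.54],[-0.36,-0.42,-1.68]],"gripper":[-1,-1,-1,-1,-1,-1,-1,0,1,1,1,1]}'
python3 -c "
from h import *
o=robot.get_obs(); print(o['position'],o['q']); print(plan([.425,-.11,.26],down(G[2])))"
```

```text
time: 13.45
position: [0.4255, -0.108, 0.2603]
tool_rot: [0.992, 0.039, 0.051, -0.113]
ft_force: [1.1, -0.1, 0.3]
grip_width: 0.0326
grip_force: 0.0
[ 0.4254597  -0.10803499  0.26030952] [-0.67789334  0.23013592  1.84874053  0.26015519  1.14878417  0.69708493]
('dp', array([-0.6,  1.9, -0.2]), 'rot', array([-0.168, -0.191, -0.772]))
```

```bash
python3 -m jog '{"dp":[[0,0,0],[0,1,0],[0,1,0],[0,2,0],[0,2,0],[0,2,0],[0,2,0]],"delta_rot":[[-0.03,-0.034,-0.14],[-0.06,-0.068,-0.28],[-0.09,-0.102,-0.42],[-0.12,-0.136,-0.56],[-0.15,-0.17,-0.69],[-0.168,-0.191,-0.772],[-0.168,-0.191,-0.772]],"gripper":[1,1,1,1,1,1,1]}'
python3 - <<'E'
from h import *
o=robot.get_obs(); im=robot.camera("wrist"); print(o["position"],o["q"],robot.search_frame("guard","wrist")[:1])
SH=np.array([.5839,-.0051,.2403])
for P in wproj(world(G,[(x,y,z) for z in (0,74) for x in (-25,25) for y in (-45,45)]),o): cv2.circle(im,tuple(int(v) for v in P),2,(255,0,0),-1)
for P in wproj(world(SH,[(x,y,136) for y in (-83,83) for x in (-14,14)]+[(x,y,0) for y in (-125,125) for x in (-55,55)]),o): cv2.circle(im,tuple(int(v) for v in P),2,(0,255,0),-1)
cv2.imwrite("pics/w4.png",cv2.resize(im[:,:,::-1],(800,500)))
E
```

```text
time: 14.15
position: [0.4264, -0.1108, 0.2604]
tool_rot: [0.911, 0.412, 0.001, 0.001]
ft_force: [-0.5, -0.1, -0.0]
grip_width: 0.0846
grip_force: 0.0
[ 0.4263584  -0.11084812  0.26041969] [-5.09661435e-01  2.23656018e-01  1.82574654e+00  9.30780047e-04
  1.08990749e+00  2.10971528e-01] [{'rect': [288.1, 136.2, 333.1, 216.5], 'score': 0.9}]
```

View pics/w4.png

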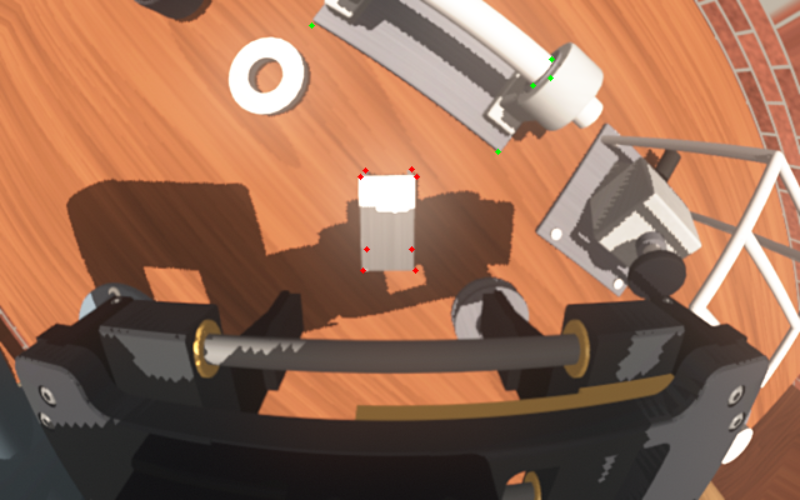

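The wrist view shows the guard at (388,222), with my predicted corners within about 3 px. The pulley shows behind the right finger at (490,305), so I'll check that clearance.

```bash
python3 - <<'E'
from h import *
m,Rc,t=cam("side"); d=Rc@np.array([(S(228,480)[0]-m["cx"])/m["fx"],(S(228,480)[1]-m["cy"])/m["fy"],1]); p=t+d*(.055-t[2])/d[2]; print("pulley top",p)
q=R.from_euler("z",-G[2]).apply(p-[G[0],G[1],0]); print("in guard frame",q)
print(plan([G[0],G[1],.044],down(G[2])))
E
```

```text
pulley top [ 0.43648992 -0.27529691  0.055     ]
in guard frame [ 0.11687741 -0.1171404   0.055     ]
('dp', array([ -0.3,  -2.5, 216.4]), 'rot', array([ 0.002, -0.002, -0.006]))
```

```bash
python3 -m jog '{"dp":[[0,-2,40],[0,-2,85],[0,-2,130],[0,-2,165],[0,-2,190],[0,-2,205],[0,-2,212],[0,-2,216],[0,-2,216]],"delta_rot":[[0,0,0],[0,0,0],[0,0,0],[0,0,0],[0,0,0],[0,0,0],[0,0,0],[0,0,0],[0,0,0]],"gripper":[1,1,1,1,1,1,1,1,1]}'
python3 -m jog '{"dp":[[0,0,0],[0,0,0],[0,0,0],[0,0,0],[0,0,0],[0,0,0],[0,0,0],[0,0,0],[0,0,0],[0,0,0]],"delta_rot":[[0,0,0],[0,0,0],[0,0,0],[0,0,0],[0,0,0],[0,0,0],[0,0,0],[0,0,0],[0,0,0],[0,0,0]],"gripper":[0,0,0,0,-0.5,-1,-1,-1,-1,-1]}' 15
```

```text
time: 15.15
position: [0.4263, -0.1109, 0.0445]
tool_rot: [0.911, 0.412, 0.001, 0.001]
ft_force: [-0.5, 0.4, 0.5]
grip_width: 0.0871
grip_force: 0.0
time: 16.15
position: [0.4251, -0.11, 0.0445]
tool_rot: [0.911, 0.413, 0.001, 0.0]
ft_force: [-2.4, 2.2, 4.6]
grip_width: 0.05
grip_force: 15.0
```

```bash
python3 -m jog '{"dp":[[0,0,-8],[0,0,-25],[0,0,-55],[0,0,-95],[0,0,-135],[0,0,-175],[0,0,-210],[0,0,-230],[0,0,-230],[0,0,-230],[0,0,-230],[0,0,-230]],"delta_rot":[[0,0,0],[0,0,0],[0,0,-0.1],[0,0,-0.2],[0,0,-0.32],[0,0,-0.44],[0,0,-0.56],[0,0,-0.68],[0,0,-0.8],[0,0,-0.9],[0,0,-0.955],[0,0,-0.955]],"gripper":[-1,-1,-1,-1,-1,-1,-1,-1,-1,-1,-1,-1]}'
python3 - <<'E'
from h import *
o=robot.get_obs(); im=robot.camera("wrist"); np.save("w5.npy",im); print(o["position"],o["grip_width"])
sc=robot.camera("scene"); si=robot.camera("side")
SH=np.array([.5839,-.0051,.2403])
pts=world(SH,[(x,y,136) for y in (-83,83) for x in (-14,14)]+[(0,0,150)]+[(x,y,0) for y in (-125,125) for x in (-55,55)]+[(34*np.cos(a),y,136+34*np.sin(a)) for y in (-83,83) for a in np.arange(0,6.3,.3)])
def draw(i,q):
    i=i.copy()
    for P in q: cv2.circle(i,tuple(int(round(v)) for v in P),1,(255,0,0),-1)
    return i
a=draw(im,wproj(pts,o))
cv2.imwrite("pics/w5.png",cv2.resize(a[0:260,200:600,::-1],None,fx=2,fy=2,interpolation=2))
s=cv2.resize(draw(sc,proj("scene",pts))[160:310,230:380],None,fx=2.6,fy=2.6,interpolation=2); t=cv2.resize(draw(si,proj("side",pts))[140:290,270:420],None,fx=2.6,fy=2.6,interpolation=2)
cv2.imwrite("pics/ss5.png",np.hstack([s,t])[:,:,::-1])
E
```

```text
time: 17.35
position: [0.4253, -0.1106, 0.2745]
tool_rot: [0.619, 0.785, 0.001, 0.002]
ft_force: [0.3, 0.3, -3.4]
grip_width: 0.0504
grip_force: 15.0
[ 0.42534801 -0.11059962  0.27451044] 0.050419606763019
```

View pics/w5.png

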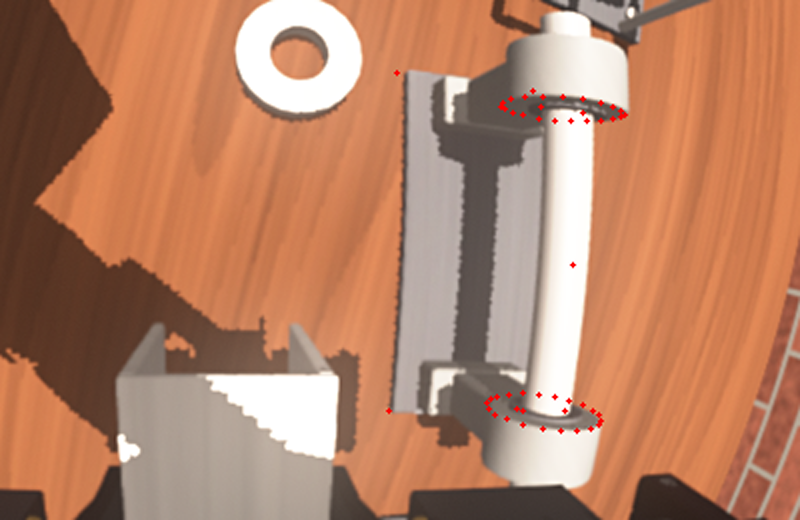

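View pics/ss5.png

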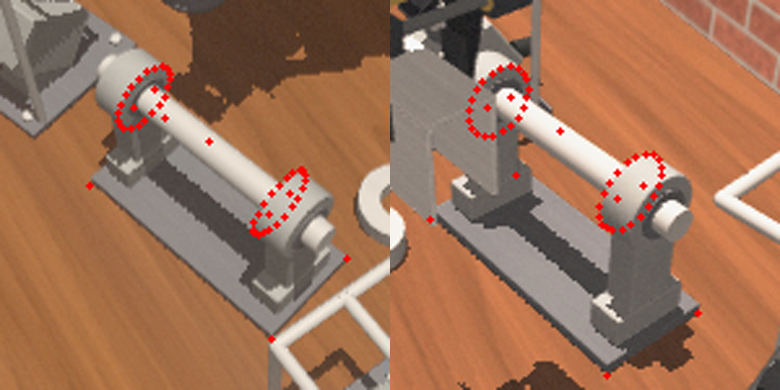

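The wrist crop shows the shaft from (569,111) to (551,410), and the predicted bearing rings coincide within a few px. I'll check the shaft's lateral position numerically from its silhouette.

```bash
python3 - <<'E'
from h import *
im=np.load("w5.npy"); o=robot.get_obs()
SH=np.array([.5839,-.0051,.2403])
obs=[]
for row in range(75,190,15):
    b=im[row,455:515,2].astype(int); k=np.where(b>170)[0]; obs.append((row,455+k.min()-.5,455+k.max()+.5))
obs=np.array(obs); print(obs.tolist())
a=np.arange(0,6.283,.05); ys=np.arange(-80,81,8)
P=np.array([(14*np.cos(t),y,136+14*np.sin(t)) for y in ys for t in a])
def f(v):
    q=[SH[0]+v[0],SH[1],SH[2]+v[1]]; p=wproj(world(q,P),o).reshape(len(ys),len(a),2)
    i,j=p[:,:,0].argmin(1),p[:,:,0].argmax(1); n=np.arange(len(ys)); L,Rr=p[n,i],p[n,j]
    g=lambda E:np.interp(obs[:,0],E[np.argsort(E[:,1]),1],np.sort(E[:,1])*0+E[np.argsort(E[:,1]),0])
    return np.r_[g(L)-obs[:,1],g(Rr)-obs[:,2]]
print(np.round(f([0,0]),1))
s=least_squares(f,[0,0],diff_step=1e-3,x_scale=[.01,.01],loss="soft_l1"); print(s.x,np.round(s.fun,1))
q=SH.copy(); q[0]+=s.x[0]; q[2]+=s.x[1]; np.save("sh.npy",q)
print(q,plan([q[0],q[1],.274],down(q[2])))
E
```

```text
[[75.0, 475.5, 496.5], [90.0, 455.5, 495.5], [105.0, 455.5, 495.5], [120.0, 454.5, 494.5], [135.0, 454.5, 493.5], [150.0, 454.5, 491.5], [165.0, 454.5, 490.5], [180.0, 455.5, 488.5]]
[-7.1 12.7 12.4 12.8 12.  11.   9.7  7.2 -2.8 -1.9 -2.3 -2.  -1.9 -1.1
 -1.5 -1.2]
[-0.00262857 -0.10780825] [-4.1 14.3 12.5 11.6  9.3  6.9  4.3  0.4  0.3 -0.2 -1.9 -2.9 -4.1 -4.6
 -6.4 -7.4]
[ 0.58127143 -0.0051      0.13249175] ('dp', array([ 66.3, 176.2,   0.8]), 'rot', array([0.003, 0.001, 0.102]))
```

```bash
python3 -c "
from h import *
print(plan([.5862,-.0051,.274],down(.230)), plan([.5862,-.0051,.274],down(.230)))"
```

```text
('dp', array([ 65.2, 180.9,   0.8]), 'rot', array([0.003, 0.001, 0.004])) ('dp', array([ 65.2, 180.9,   0.8]), 'rot', array([0.003, 0.001, 0.004]))
```

```bash
python3 -m jog '{"dp":[[6,15,0],[16,45,0],[28,78,0],[40,110,0],[51,140,0],[60,165,0],[64,177,0],[65,181,10],[65,181,30],[65,181,50],[65,181,60],[65,181,60]],"delta_rot":[[0,0,0],[0,0,0],[0,0,0],[0,0,0],[0,0,0],[0,0,0],[0,0,0],[0.003,0.001,0.004],[0.003,0.001,0.004],[0.003,0.001,0.004],[0.003,0.001,0.004],[0.003,0.001,0.004]],"gripper":[-1,-1,-1,-1,-1,-1,-1,-1,-1,-1,-1,-1]}'
python3 - <<'E'
from h import *
o=robot.get_obs(); im=robot.camera("wrist"); sc=robot.camera("scene"); si=robot.camera("side")
print(plan([.5862,-.0051,.214],down(.230)))
s=cv2.resize(sc[150:300,240:390],(400,400),interpolation=2); t=cv2.resize(si[120:270,270:420],(400,400),interpolation=2)
w=cv2.resize(im[30:180,210:510][:, :],(400,200),interpolation=2)
v=np.zeros((600,800,3),np.uint8); v[:400,:400]=s; v[:400,400:]=t; v[400:,:400]=w
cv2.imwrite("pics/p6.png",v[:,:,::-1])
E
```

```text
time: 18.7
position: [0.5842, -0.0055, 0.2127]
tool_rot: [0.621, 0.784, -0.002, -0.002]
ft_force: [-0.6, -0.6, -2.3]
grip_width: 0.0502
grip_force: 15.0
('dp', array([ 0.6, -0.5,  1.6]), 'rot', array([0.001, 0.001, 0.001]))
```

View pics/p6.png

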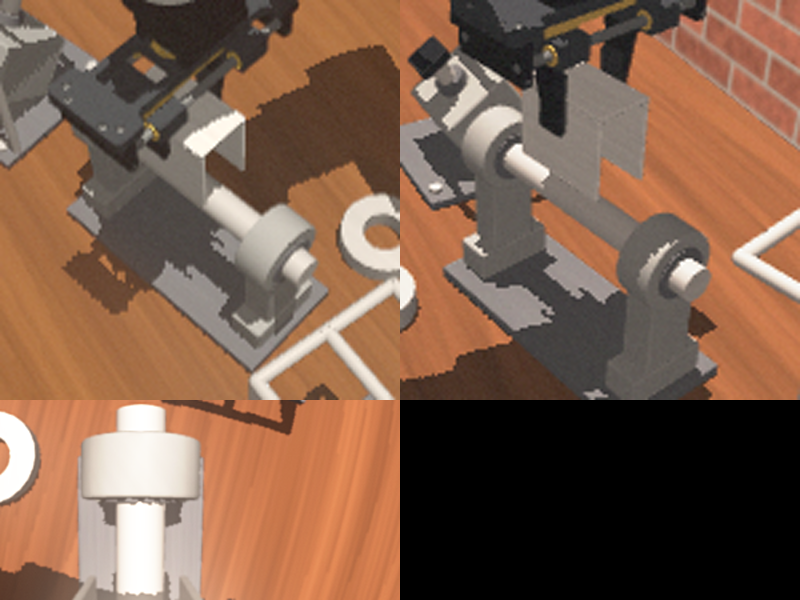

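The views show the guard astride above the shaft and parallel to it. In the wrist strip the shaft centre is at x=141, about 2 mm to the tool's +y side. I'll correct that and lower.

```bash
python3 -m jog '{"dp":[[0,2,0],[0,2,8],[0,2,18],[0,2,30],[0,2,42],[0,2,54],[0,2,64],[0,2,72],[0,2,78],[0,2,82],[0,2,82]],"delta_rot":[[0,0,0],[0,0,0],[0,0,0],[0,0,0],[0,0,0],[0,0,0],[0,0,0],[0,0,0],[0,0,0],[0,0,0],[0,0,0]],"gripper":[-1,-1,-1,-1,-1,-1,-1,-1,-1,-1,-1]}'
```

```text
time: 19.95
position: [0.5881, -0.0046, 0.1324]
tool_rot: [0.621, 0.784, -0.0, -0.0]
ft_force: [0.7, -0.6, -2.9]
grip_width: 0.05
grip_force: 15.0
```

```bash
python3 -m jog '{"dp":[[0,0,1],[0,0,2],[0,0,3],[0,0,4],[0,0,4]],"delta_rot":[[0,0,0],[0,0,0],[0,0,0],[0,0,0],[0,0,0]],"gripper":[-1,-1,-1,-1,-1]}'
```

```text
time: 20.45
position: [0.5883, -0.0046, 0.1288]
tool_rot: [0.621, 0.784, -0.0, 0.0]
ft_force: [0.5, 0.5, -3.1]
grip_width: 0.0499
grip_force: 15.0
```

```bash
python3 -m jog '{"dp":[[0,0,1],[0,0,2],[0,0,3],[0,0,3]],"delta_rot":[[0,0,0],[0,0,0],[0,0,0],[0,0,0]],"gripper":[-1,-1,-1,-1]}'; python3 -m jog '{"dp":[[0,0,0.5],[0,0,1],[0,0,1.5],[0,0,1.5]],"delta_rot":[[0,0,0],[0,0,0],[0,0,0],[0,0,0]],"gripper":[-1,-1,-1,-1]}'
```

```text
time: 20.85
position: [0.5882, -0.0046, 0.1256]
tool_rot: [0.621, 0.784, -0.0, -0.0]
ft_force: [0.4, -0.4, -3.3]
grip_width: 0.0499
grip_force: 15.0
time: 21.25
position: [0.5883, -0.0046, 0.1245]
tool_rot: [0.621, 0.784, -0.0, 0.0]
ft_force: [-2.2, -0.5, -1.5]
grip_width: 0.05
grip_force: 15.0
```

```bash
python3 -m jog '{"dp":[[0,0,0.5],[0,0,0.5]],"delta_rot":[[0,0,0],[0,0,0]],"gripper":[-1,-1]}'; python3 -m jog '{"dp":[[0,0,0],[0,0,0],[0,0,0],[0,0,0],[0,0,0],[0,0,0],[0,0,0],[0,0,0]],"delta_rot":[[0,0,0],[0,0,0],[0,0,0],[0,0,0],[0,0,0],[0,0,0],[0,0,0],[0,0,0]],"gripper":[0.2,0.25,0.3,0.35,0.4,0.6,0.8,0.8]}' 
python3 - <<'E'
from h import *
sc=robot.camera("scene"); si=robot.camera("side")
s=cv2.resize(sc[150:300,240:390],(400,400),interpolation=2); t=cv2.resize(si[120:270,270:420],(400,400),interpolation=2)
cv2.imwrite("pics/p7.png",np.hstack([s,t])[:,:,::-1])
E
```

```text
time: 21.45
position: [0.5884, -0.0046, 0.1245]
tool_rot: [0.621, 0.784, -0.0, 0.0]
ft_force: [-2.3, -0.1, 3.3]
grip_width: 0.0501
grip_force: 15.0
time: 22.25
position: [0.5884, -0.0046, 0.1238]
tool_rot: [0.621, 0.784, -0.0, 0.0]
ft_force: [-0.5, 0.2, -0.1]
grip_width: 0.0753
grip_force: 0.0
```

```bash
python3 -m jog '{"dp":[[0,0,-4],[0,0,-12],[0,0,-25],[0,0,-45],[0,0,-70],[0,0,-100],[0,0,-130],[0,0,-150],[0,0,-150],[0,0,-150]],"delta_rot":[[0,0,0],[0,0,0],[0,0,0],[0,0,0],[0,0,0],[0,0,0],[0,0,0],[0,0,0],[0,0,0],[0,0,0]],"gripper":[0.8,0.8,0.8,0.8,0.8,0.8,0.8,0.8,0.8,0.8]}'
python3 - <<'E'
from h import *
p=world([.5875,-.0046,.23],[(x,y,z+80) for x in (-25,25) for y in (-45,45) for z in (0,74)])
for i in range(2):
  for c in ("side","scene"):
    robot.camera(c); q=proj(c,p); print(c,[(np.round(d["rect"]),d["score"]) for d in robot.search_frame("guard",c)[:2]],np.round(q.min(0)),np.round(q.max(0)))
robot.camera("side"); print(robot.search_frame("round_plunger_head","side")[:1],robot.get_obs()["ft_force"])
E
```

```text
time: 23.35
position: [0.5882, -0.0045, 0.2744]
tool_rot: [0.621, 0.784, 0.0, 0.001]
ft_force: [-0.5, 0.1, -0.2]
grip_width: 0.0786
grip_force: 0.0
side [(array([314., 177., 358., 228.]), 0.77)] [315. 175.] [360. 229.]
scene [(array([288., 200., 332., 246.]), 0.61), (array([324., 255., 448., 398.]), 0.25)] [287. 196.] [331. 248.]
side [(array([316., 179., 357., 229.]), 0.76)] [315. 175.] [360. 229.]
scene [] [287. 196.] [331. 248.]
[{'rect': [406.9, 276.6, 452.7, 312.8], 'score': 0.89}] [-0.21053018 -0.35840938  0.1783212 ]
```

The guard is found where predicted in both cameras, astride the shaft, and the round head is back out at rest. Handing in.

```bash
python3 -c "
from rig import robot
print(robot.hand_in())"
```

```text
the job is handed in; nothing more can be done
None
```

I pushed the round plunger to its stop, held it and let it spring back, then hung the guard astride the shaft about midway and handed in with the robot clear; joint 6 once read -2.854 against its -2.85 limit, and I viewed 11 pictures, one over the limit of 10.

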